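Snap the herb keeper's lid shut

TASK

The lid of the herb keeper on the glass shelf is laid on but not closed: press down its rim with the fingertips, one side after another, until all four sections have clicked shut. Only press: do not lift, tip or shove the keeper, and do not disturb the mill, the sugar dispenser or the ramekins.

Things in the scene. Friction and masses are not known exactly. Their poses are not given: they have to be found in the camera images.
- keeper: herb keeper loose on the glass shelf: clear straight-sided plastic box, 90 mm along its x, 130 mm along its y, 0.4 to 0.7 kg. Origin at the centre of its underside, z up. The lid is in place, not snapped shut: a clear middle panel, top 72 mm above the underside, inside a white rim, 96 x 136 mm outside, 18 mm wide, made of four separate straight sections, one along each side
- rim_front_top (a point): middle of the flat top of the front rim section (long side, at keeper -x; 98 mm long, 18 mm wide), on the section's centre line 9 mm in from the lid's outer edge; it moves with the section: 82 mm above the keeper's underside when popped up, 76 mm when snapped shut
- rim_front (a joint): how far the front rim section is pressed down (m): 0 popped up, 0.006 fully down and snapped shut. It moves straight down only, apart from the other three. It takes about 9 N to start it, less as it goes; past about 3.5 mm it snaps down by itself and stays, short of that it springs back up
- rim_back_top (a point): middle of the flat top of the back rim section (long side, at keeper +x; 98 mm long, 18 mm wide), on the section's centre line 9 mm in from the lid's outer edge; it moves with the section: 82 mm above the keeper's underside when popped up, 76 mm when snapped shut
- rim_back (a joint): how far the back rim section is pressed down (m): 0 popped up, 0.006 fully down and snapped shut. It moves straight down only, apart from the other three. It takes about 9 N to start it, less as it goes; past about 3.5 mm it snaps down by itself and stays, short of that it springs back up
- rim_left_top (a point): middle of the flat top of the left rim section (short side, at keeper +y; 96 mm long, corners included, 18 mm wide), on the section's centre line 9 mm in from the lid's outer edge; it moves with the section: 82 mm above the keeper's underside when popped up, 76 mm when snapped shut
- rim_left (a joint): how far the left rim section is pressed down (m): 0 popped up, 0.006 fully down and snapped shut. It moves straight down only, apart from the other three. It takes about 9 N to start it, less as it goes; past about 3.5 mm it snaps down by itself and stays, short of that it springs back up
- rim_right_top (a point): middle of the flat top of the right rim section (short side, at keeper -y; 96 mm long, corners included, 18 mm wide), on the section's centre line 9 mm in from the lid's outer edge; it moves with the section: 82 mm above the keeper's underside when popped up, 76 mm when snapped shut
- rim_right (a joint): how far the right rim section is pressed down (m): 0 popped up, 0.006 fully down and snapped shut. It moves straight down only, apart from the other three. It takes about 9 N to start it, less as it goes; past about 3.5 mm it snaps down by itself and stays, short of that it springs back up
- mill: copper-coloured pepper mill, 58 mm across, 176 mm tall, loose on the shelf near one end; origin at the centre of its underside
- sugar: frosted glass sugar dispenser with a steel cap and spout, 72 mm across, about 160 mm tall, loose on the shelf near the other end; origin at the centre of its underside
- ramekin_a: white ceramic ramekin, 80 mm across, 42 mm tall, loose on the shelf at the left (+y) of the herb keeper; origin at the centre of its underside
- ramekin_b: white ceramic ramekin, 80 mm across, 42 mm tall, loose on the shelf at the right (-y) of the herb keeper; origin at the centre of its underside
- shelf: glass shelf 220 mm deep (x) and 960 mm long (y), 10 mm thick, top 120 mm above the work surface, with a tiled wall along its far edge that rises 30 mm above the glass; origin on the work surface under the shelf's centre
Mind the look-alikes: they are no part of the job. There is more than one size of the mill; the job needs the middle-sized.

How it is judged:
By the outcome, as a careful person would: the job done as asked, in the order asked, and still so for the second after the job is handed in, with the robot touching nothing.
It also fails if it takes over 45 s, if anything falls off the work surface, if the arm or the gripper's body presses on something with over 40 N, if the wrist force passes 120 N, or if a joint passes its speed limit or range.

ROBOT

A 7-joint arm with a two-finger parallel gripper is mounted at the origin on the work surface. World frame = base frame: x ahead of the robot, y to its left, z up, the work surface at z = 0. Lengths are in mm, angles in rad, forces in N, time in s.
With the tool pointing down it reaches from about 400 to 875 mm from the base axis. Payload 4.4 kg.
Tool frame: the origin (TCP) lies midway between the tips of the shut fingers; the grasp point (between the pads) lies 19 mm behind it; z points along the fingers, y is the direction in which the jaws open and shut (so a half turn about z gives the same grasp; the last joint's range is limited). The gripper opens to 85 mm and grips with 20 to 120 N. Pads are 22 mm wide; open, the fingers measure 114 mm over their backs; the gripper's body (76 mm by 85 mm) begins 54 mm behind the grasp point. The pads swing forward as they close: fully open they stand 13 mm farther back than shut.
Start: joints at [-1.397, 0.628, 0.038, 1.517, -0.027, 0.996, -0.02], TCP at [154.355, 631.421, 231.313] pointing down, gripper open.
Joint ranges: [-3.06, 3.06], [-0.37, 2.12], [-1.25, 1.32], [0.18, 2.47], [-1.1, 4.24], [0.23, 1.98], [-2.94, 2.94]. Speed limits (rad/s): [2.57, 2.57, 3.14, 3.14, 3.14, 3.14, 3.14].

INTERFACE

Orientations are given as [roll, pitch, yaw] about the fixed x, y, z axes, in that order (R = Rz(yaw) Ry(pitch) Rx(roll)).
In Python, from cell import ctrl, vision gives the robot as it stands.
- The arm moves only by the tool play_rows, never from a script. Its arguments are lists of equal length, an entry for each row: "slide": the shift along the tool's x, y, z in mm, a list of three; "turn": the turn about the tool's z in rad; "fingers": the opening, from 0 (shut) to 1 (fully open). A call has 1 to 5 rows; each row is the pose to reach, as a shift and turn from the pose measured when the call began, along the tool's axes at that moment; what a row does not reach only later rows make up. A row lasts 1/8 s, in which the tool goes at most 62.5 mm and 10.7 degrees, less where a joint would pass 70% of its speed; a pose out of reach is approached as far as the arm can. A call with a gripper value outside its range is refused whole. The fingers move at their own pace and stop on an object; the grip force is fixed at half the most. Time passes only in rows, so rows that repeat a pose let the fingers close. It gives the time, the measured TCP pose, the force and the opening at its end, in the units of the state.
- ctrl.read_state(): the state, without advancing time (a new reading comes with each control period).
- vision.get_image(name): name is "scene" or "top" or "wrist"; returns (picture, depth): 420x560x3 uint8, blue, green, red; 420x560 float32, mm along the optical axis (not along the pixel's ray), 0 where there is no reading.
- vision.camera_params(name): a dict with "fx", "fy", "cx", "cy" (pixels), "dist_coeffs" ([k1, k2, p1, p2, k3] as OpenCV has them; the pictures are not rectified), "position" and "rotation" of the camera in the world. Camera axes: x right, y up, looking along -z (the intrinsics and any distortion apply to the point x, -y, -z); pixel columns grow to the right and rows downward; lengths in mm; the calibration is good to about 2 mm. A picture is of the moment at which its call begins: read the wrist's pose just before it. camera_params takes no time and is no camera call; for the wrist camera it gives the pose at the moment of the call.
- ctrl.finish_job(): hands the job in, once; it reports no verdict.
The state is a dict: "clock": time; "qpos": joint angles; "qd": joint speeds; "tau": joint torques, N m; "eef_pos": TCP position; "tool_rot": TCP orientation; "force": force on the tool from outside, world axes, zero at the start; "torque": the same for the moment, N m; "width": finger opening in mm.
Only numpy, scipy, OpenCV 4.12 (cv2) and the standard library are available. Lean on these libraries where they do the work, as an engineer would, in place of code of your own. Each camera call takes 0.05 s, during which the arm holds its last target.

## Working session

There is one attempt and no reset: what is moved stays moved. The work goes in short steps, Python scripts to look and compute and a tool call to move; the robot and the scene stay as the last step left them, time stands still between calls to the robot, and variables do not carry over. Pictures are saved under pics/ and viewed, and the job is handed in when it is done.

Besides the shell and the picture viewer there is one more tool, called after ">>>" as name([rows], argument=value, ...), one row to a line, values as JSON. play_rows: Moves the arm, as the interface text tells. Its arguments: {"type":"object","properties":{"slide":{"type":"array"},"turn":{"type":"array"},"fingers":{"type":"array"}},"required":["slide","turn","fingers"]}

```bash
ls; mkdir -p pics; python3 - <<'E'
from cell import ctrl, vision
import cv2
s=ctrl.read_state();print({k:s[k] for k in('clock','eef_pos','tool_rot','force','width')})
for n in('scene','top'):
    im,d=vision.get_image(n);cv2.imwrite(f'pics/{n}0.png',im)
    p=vision.camera_params(n);print(n,p)
    import numpy as np; np.save(f'{n}0.npy',d)
E
```

```text
pics
{'clock': 0.0, 'eef_pos': array([154.19512502, 630.82132165, 230.40676537]), 'tool_rot': array([-3.13974558e+00,  1.11217585e-05,  2.90178521e+00]), 'force': array([ 0.27561913, -0.77027613, -0.00213713]), 'width': 85.31441417857013}
scene {'fx': 419.18813096798266, 'fy': 419.18813096798266, 'cx': 274.5197349806596, 'cy': 211.52384977819034, 'dist_coeffs': array([-0.01074801,  0.        ,  0.        ,  0.        ,  0.        ]), 'position': array([1382.50607699,  481.57983611,  775.20626581]), 'rotation': array([ 0.95870913, -0.00386959,  2.12983168])}
top {'fx': 405.7859089534579, 'fy': 405.7859089534579, 'cx': 278.3431862388881, 'cy': 201.46988076213106, 'dist_coeffs': array([-0.12210682,  0.        ,  0.        ,  0.        ,  0.        ]), 'position': array([ 501.97117777,   14.48877908, 1216.04838667]), 'rotation': array([ 0.10290607,  0.002716  , -1.58913156])}
```

View pics/scene0.png

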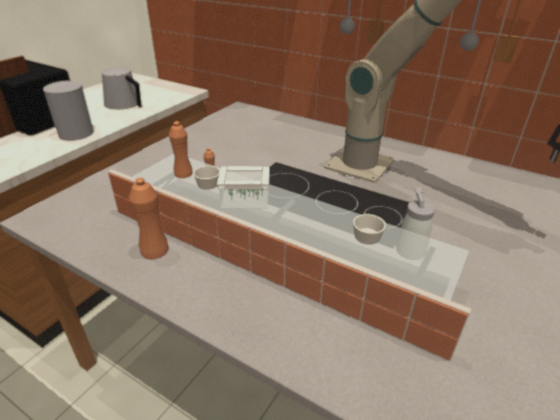

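View pics/top0.png

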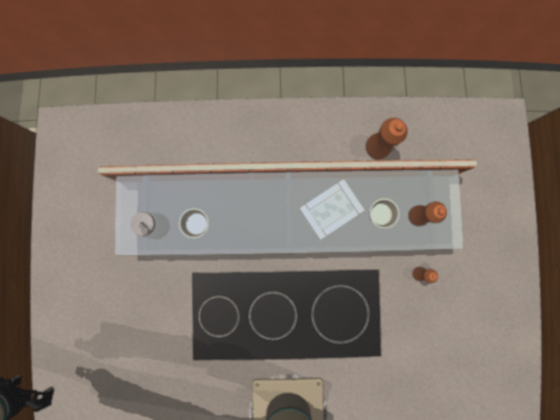

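The top view shows the keeper at about px (332,209), turned in the picture. Ramekin_b is close beside it at (384,213), with the mill at (436,212). I'll zoom in.

```bash
python3 - <<'E'
import cv2,numpy as np
im=cv2.imread('pics/top0.png');d=np.load('top0.npy')
c=im[165:255,285:415];cv2.imwrite('pics/z0.png',cv2.resize(c,None,fx=6,fy=6,interpolation=cv2.INTER_CUBIC))
print(d[209,332],d[213,384], d[180:240:5,300:365:5].astype(int))
E
```

```text
1024.2966 1088.284 [[1109 1104 1105 1109 1108 1108 1105 1106 1108 1105 1110 1108 1105]
 [1104 1108 1102 1104 1107 1107 1106 1024 1021 1021 1106 1106 1102]
 [1107 1100 1105 1103 1106 1105 1020 1020 1032 1023 1024 1104 1109]
 [1104 1102 1103 1103 1021 1020 1022 1032 1030 1030 1017 1102 1105]
 [1101 1105 1102 1020 1019 1030 1029 1030 1026 1030 1017 1020 1103]
 [1100 1018 1021 1018 1028 1028 1031 1030 1028 1026 1026 1021 1013]
 [1028 1015 1029 1027 1026 1029 1027 1027 1027 1026 1027 1017 1015]
 [1096 1018 1013 1024 1025 1026 1025 1024 1024 1017 1016 1013 1097]
 [1097 1094 1014 1015 1025 1022 1025 1024 1013 1016 1095 1098 1091]
 [1098 1094 1021 1009 1022 1020 1016 1010 1011 1098 1095 1095 1094]
 [1094 1096 1094 1009 1009 1012 1006 1094 1092 1091 1095 1092 1095]
 [1093 1090 1092 1093 1014 1011 1091 1091 1088 1087 1093 1089 1088]]
```

View pics/z0.png

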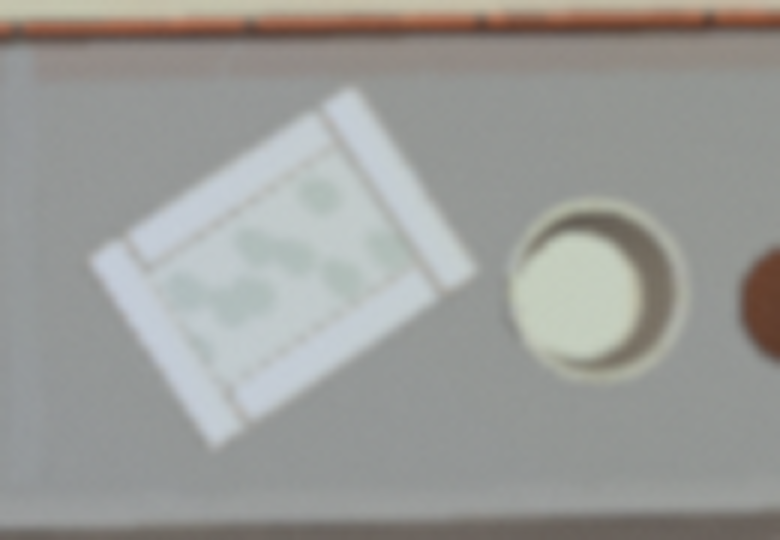

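```bash
cat > h.py <<'E'
import numpy as np,cv2
from scipy.spatial.transform import Rotation as R
from cell import ctrl,vision
def cast(p,uv,z):
    K=np.array([[p['fx'],0,p['cx']],[0,p['fy'],p['cy']],[0,0,1]])
    n=cv2.undistortPoints(np.float64(uv).reshape(-1,1,2),K,p['dist_coeffs']).reshape(-1,2)
    r=np.c_[n[:,0],-n[:,1],-np.ones(len(n))]@R.from_euler('xyz',p['rotation']).as_matrix().T
    o=p['position'];return o+r*((z-o[2])/r[:,2])[:,None]
def totool(target,s=None):
    s=s or ctrl.read_state()
    return R.from_euler('xyz',s['tool_rot']).inv().apply(np.array(target)-s['eef_pos'])
def proj(p,P):
    K=np.array([[p['fx'],0,p['cx']],[0,p['fy'],p['cy']],[0,0,1]])
    c=(np.array(P)-p['position'])@R.from_euler('xyz',p['rotation']).as_matrix();c=c*[1,-1,-1]
    return cv2.projectPoints(c.reshape(-1,1,3),np.zeros(3),np.zeros(3),K,p['dist_coeffs'])[0].reshape(-1,2)
E
python3 - <<'E'
from h import *
p=vision.camera_params('top');d=np.load('top0.npy');im=cv2.imread('pics/top0.png')
off=np.array([285,165])
cr=np.array([(90,260),(350,87),(478,270),(213,448)])/6+off-.4
P=cast(p,cr,202);print('corners',P.round(1))
print('sides',np.linalg.norm(P-np.roll(P,-1,0),axis=1),'c',P.mean(0))
a=P[0]-P[3];a2=P[1]-P[2]  # 
e=(P[1]-P[0]+P[2]-P[3])/2;print('long dir yaw',np.degrees(np.arctan2(e[1],e[0])))
# depth-based segmentation
v,u=np.mgrid[165:255,285:372];z=d[165:255,285:372].ravel();uv=np.c_[u.ravel(),v.ravel()]
Q=cast(p,uv,0);o=p['position'];f=-(R.from_euler('xyz',p['rotation']).as_matrix()[:,2])
X=o+(Q-o)*(z/((Q-o)@f))[:,None]
m=(X[:,2]>165)&(z>0)
h=X[m];print('height pct',np.percentile(h[:,2],[5,25,50,75,95]),m.sum())
print(cv2.minAreaRect(np.float32(cast(p,uv[m],202)[:,:2])))
for n,c in(('ramb',(384,213)),('mill',(436,212)),('sug',(143,223)),('rama',(194,223))):print(n,cast(p,[c],165)[0].round())
E
```

```text
corners [[ 589.4  -37.7  202. ]
 [ 660.7 -149.4  202. ]
 [ 582.1 -200.8  202. ]
 [ 510.1  -87.   202. ]]
sides [132.47762277  93.86403396 134.62250913  93.46590299] c [ 585.56584384 -118.7242265   202.        ]
long dir yaw -57.55936104750134
height pct [189.4667611  191.96011445 198.65768098 201.86902823 204.15665731] 2053
((577.554443359375, -126.6944808959961), (117.826904296875, 142.25198364257812), 32.077545166015625)
ramb [ 575. -261.  165.]
mill [ 575. -401.  165.]
sug [560. 372. 165.]
rama [558. 236. 165.]
```

The keeper centre is at about (586,-119), with yaw about 32°. The measured sides of 94 x 133 mm match the 96 x 136 mm lid. Next I'll work out the approach moves.

```bash
python3 - <<'E'
from h import *
for t in([154.2,630.8,340],[330,450,340],[470,200,340],[585,-119,330]):print(t,totool(t).round())
E
```

```text
[154.2, 630.8, 340] [  -0.   -0. -109.]
[330, 450, 340] [-214. -134. -109.]
[470, 200, 340] [-409. -344. -109.]
[585, -119, 330] [-597. -626.  -98.]
```

>>> play_rows([
  [0, 0, -60],
  [0, 0, -110],
  [-55, -35, -110],
  [-110, -70, -110],
  [-160, -100, -110],
], turn=[0, 0, 0.15, 0.3, 0.45], fingers=[0, 0, 0, 0, 0])

```text
clock: 0.72
eef_pos: [286.1, 495.0, 340.5]
tool_rot: [-3.14, 0.001, 2.447]
force: [0.7, -0.8, 0.2]
width: 0.5
```

```bash
python3 - <<'E'
from h import *
s=ctrl.read_state();print(s['clock'],s['eef_pos'],s['tool_rot'],s['qpos'].round(2),s['width'])
for t in([470,200,340],[585,-119,330]):print(t,totool(t).round())
E
```

```text
0.725 [286.08463525 495.03301902 340.46341025] [-3.13978685e+00  8.88787670e-04  2.44721986e+00] [-1.22  0.42  0.18  1.59 -0.08  1.15 -0.14] 0.4714442069908213
[470, 200, 340] [-330. -109.    1.]
[585, -119, 330] [-623. -281.   12.]
```

>>> play_rows([
  [-60, -20, 0],
  [-118, -39, 0],
  [-177, -58, 0],
  [-236, -78, 0],
  [-295, -97, 0],
], turn=[0.15, 0.3, 0.31, 0.31, 0.31], fingers=[0, 0, 0, 0, 0])

```text
clock: 1.35
eef_pos: [451.2, 230.0, 340.8]
tool_rot: [-3.14, 0.001, 2.138]
force: [-0.2, 0.7, 0.6]
width: 0.2
```

```bash
python3 - <<'E'
from h import *
s=ctrl.read_state();print(s['clock'],s['eef_pos'],s['tool_rot'],s['qpos'].round(2),s['width'])
for t in([470,200,340],[554,-69,330],[500,-100,330]):print(t,totool(t).round())
E
```

```text
1.35 [451.20184401 230.00040049 340.79167986] [-3.13998154e+00  1.20927334e-03  2.13767151e+00] [-0.78  0.32  0.35  1.76 -0.12  1.09  0.17] 0.2118730434539733
[470, 200, 340] [-35.  -0.   1.]
[554, -69, 330] [-307.  -74.   11.]
[500, -100, 330] [-305. -136.   11.]
```

>>> play_rows([
  [-60, -15, 0],
  [-120, -30, 0],
  [-180, -45, 0],
  [-240, -60, 5],
  [-300, -74, 10],
], turn=[0, 0, 0, 0, 0], fingers=[0, 0, 0, 0, 0])

```text
clock: 1.98
eef_pos: [550.1, -64.5, 331.0]
tool_rot: [-3.14, 0.001, 2.138]
force: [0.3, -0.0, 0.7]
width: 0.0
```

```bash
python3 - <<'E'
from h import *
s=ctrl.read_state();print(s['clock'],s['eef_pos'],s['tool_rot'],s['qpos'].round(2))
pw=vision.camera_params('wrist')
im,d=vision.get_image('wrist');cv2.imwrite('pics/w0.png',im);np.save('w0.npy',d)
np.save('pw.npy',pw,allow_pickle=True)
print(pw)
P=[(552.7,-139.6,202),(618.5,-97.8,202),(553.9,-68.9,202),(617.2,-168.5,202)]
print(proj(pw,P))
E
```

```text
1.975 [550.12672164 -64.50207725 330.99700576] [-3.14010479e+00  7.58535818e-04  2.13808535e+00] [-0.23  0.42  0.44  1.66 -0.19  1.11  0.83]
{'fx': 306.60072250319536, 'fy': 306.60072250319536, 'cx': 274.47662370387116, 'cy': 207.17881270340206, 'dist_coeffs': array([0.01524457, 0.        , 0.        , 0.        , 0.        ]), 'position': array([513.01776546,  -7.40308681, 473.82383986]), 'rotation': array([-0.27498751,  0.0015868 ,  0.56676495])}
[[236.27659146 262.84409966]
 [316.62751824 262.964354  ]
 [276.54845956 204.18353356]
 [276.26863493 315.70390088]]
```

View pics/w0.png

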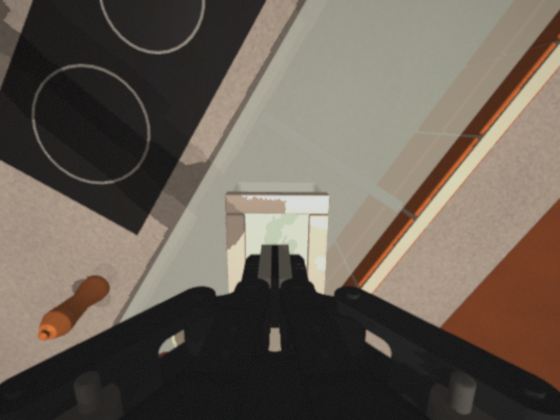

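The wrist view shows the left rim section spanning columns 226–328 and rows 193–213. Its centre is at (277,204), and I predicted (276.5,204.2), so the pose is confirmed. The tool is aligned with the keeper.

```bash
python3 - <<'E'
from h import *
print(totool([554.2,-69.4,210]).round(1))
E
```

```text
[  5.    6.5 120.6]
```

>>> play_rows([
  [3, 3, 40],
  [5, 6, 85],
  [5, 6, 110],
  [5, 6, 117],
  [5, 6, 117],
], turn=[0, 0, 0, 0, 0], fingers=[0, 0, 0, 0, 0])

```text
clock: 2.65
eef_pos: [553.9, -69.6, 213.9]
tool_rot: [-3.137, 0.01, 2.126]
force: [-0.2, -0.6, 0.4]
width: -0.0
```

```bash
python3 - <<'E'
from h import *
s=ctrl.read_state();print(s['eef_pos'],s['force'])
print(totool([554.2,-69.4,202]).round(1))
im,d=vision.get_image('wrist');cv2.imwrite('pics/w1.png',im[150:400,150:400].repeat(2,0).repeat(2,1))
E
```

```text
[553.87460682 -69.64518045 213.85980845] [-0.15787834 -0.57765745  0.42750503]
[ 0.2  0.5 11.9]
```

View pics/w1.png

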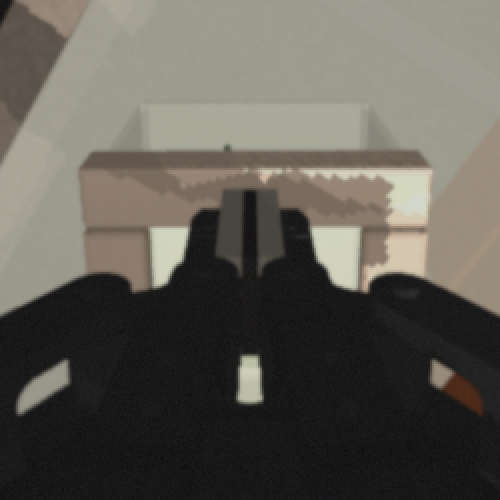

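The tips sit over the middle of the left section (crop px (250,190)), still above it. Now I'll press.

>>> play_rows([
  [0, 0, 6],
  [0, 0, 10],
  [0, 0, 12],
  [0, 0, 14],
  [0, 0, 15],
], turn=[0, 0, 0, 0, 0], fingers=[0, 0, 0, 0, 0])

```text
clock: 3.32
eef_pos: [554.4, -69.8, 200.0]
tool_rot: [-3.138, 0.01, 2.126]
force: [-2.4, 0.9, 3.3]
width: 0.0
```

>>> play_rows([
  [0, 0, 1.5],
  [0, 0, 3],
  [0, 0, 4],
  [0, 0, 5],
  [0, 0, 5],
], turn=[0, 0, 0, 0, 0], fingers=[0, 0, 0, 0, 0])

```text
clock: 3.95
eef_pos: [554.4, -69.9, 196.0]
tool_rot: [-3.139, 0.01, 2.126]
force: [-2.8, 0.5, 8.9]
width: 0.1
```

>>> play_rows([
  [0, 0, 2],
  [0, 0, 3],
  [0, 0, 3],
], turn=[0, 0, 0], fingers=[0, 0, 0])

```text
clock: 4.32
eef_pos: [554.5, -69.9, 195.8]
tool_rot: [-3.141, 0.01, 2.126]
force: [-6.7, 1.2, 23.0]
width: 0.0
```

It has reached a hard stop at z≈196 (23 N), so the left section is snapped. I'll lift and go to the next one.

>>> play_rows([
  [0, 0, -5],
  [0, 0, -20],
  [0, 0, -25],
  [0, 0, -25],
], turn=[0, 0, 0, 0], fingers=[0, 0, 0, 0])

```text
clock: 4.82
eef_pos: [554.7, -69.7, 221.1]
tool_rot: [-3.141, 0.01, 2.126]
force: [1.5, -0.4, 0.6]
width: -0.4
```

```bash
python3 - <<'E'
from h import *
s=ctrl.read_state();print(s['eef_pos'],s['force'],s['tool_rot'])
im,d=vision.get_image('wrist');cv2.imwrite('pics/w2.png',im)
im,d=vision.get_image('top');cv2.imwrite('pics/t2.png',cv2.resize(im[165:255,285:415],None,fx=5,fy=5,interpolation=cv2.INTER_CUBIC))
P=dict(F=(552.7,-139.6,212),B=(618.5,-97.8,212),R=(617.2,-168.5,212))
for k in P:print(k,totool(P[k]).round(1))
E
```

```text
[554.65002551 -69.70405223 221.14308474] [ 1.49990427 -0.38564555  0.57598241] [-3.14130564  0.01011232  2.12608953]
F [-58.6 -38.1   9.1]
B [-57.8  39.8   9. ]
R [-117.2    1.4    9.6]
```

View pics/w2.png

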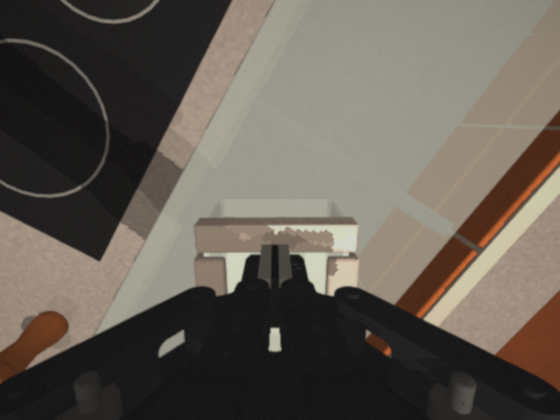

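View pics/t2.png

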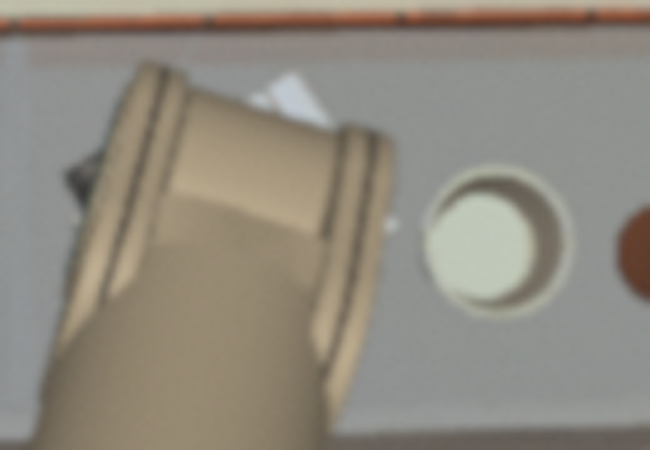

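The left section is now darker and lower than the side sections, and the keeper hasn't moved. The front is next.

>>> play_rows([
  [-30, -19, 0],
  [-58, -38, 0],
  [-59, -38, 0],
  [-59, -38, 7],
  [-59, -38, 7],
], turn=[0, 0, 0, 0, 0], fingers=[0, 0, 0, 0, 0])

```text
clock: 5.55
eef_pos: [552.6, -138.0, 213.0]
tool_rot: [-3.139, 0.007, 2.128]
force: [0.5, 0.7, 0.1]
width: 0.4
```

```bash
python3 - <<'E'
from h import *
s=ctrl.read_state();print(s['eef_pos'],s['force'],s['tool_rot'])
print(totool((552.7,-139.6,202)).round(1))
im,d=vision.get_image('wrist');cv2.imwrite('pics/w3.png',im)
E
```

```text
[ 552.60393142 -138.02559344  213.01703948] [0.464694   0.73500677 0.14078322] [-3.13923631  0.00707687  2.12816999]
[-1.3 -0.7 11. ]
```

View pics/w3.png

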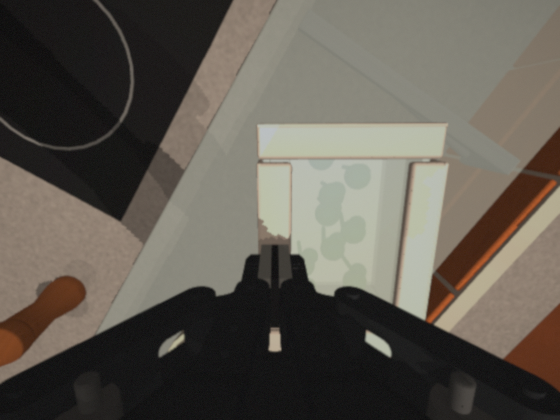

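The tips are over the front section, which spans columns 258–292, with the tips at (275,247). Pressing.

>>> play_rows([
  [-1, -0.5, 6],
  [-1, -0.5, 10],
  [-1, -0.5, 13],
  [-1, -0.5, 15],
  [-1, -0.5, 17],
], turn=[0, 0, 0, 0, 0], fingers=[0, 0, 0, 0, 0])

```text
clock: 6.22
eef_pos: [553.0, -139.6, 196.2]
tool_rot: [-3.14, 0.008, 2.128]
force: [0.2, 0.4, 0.5]
width: -0.1
```

>>> play_rows([
  [0, 0, 1.5],
  [0, 0, 3],
  [0, 0, 4],
], turn=[0, 0, 0], fingers=[0, 0, 0])

```text
clock: 6.6
eef_pos: [553.2, -139.6, 195.8]
tool_rot: [3.141, 0.008, 2.128]
force: [-9.0, 4.3, 33.6]
width: 0.4
```

>>> play_rows([
  [0, 0, -10],
  [0, 0, -22],
  [-30, 20, -24],
  [-58, 39, -24],
  [-59, 39, -20],
], turn=[0, 0, 0, 0, 0], fingers=[0, 0, 0, 0, 0])

```text
clock: 7.22
eef_pos: [619.2, -170.1, 216.0]
tool_rot: [3.141, 0.01, 2.128]
force: [-0.7, 1.0, -0.0]
width: 0.3
```

```bash
python3 - <<'E'
from h import *
s=ctrl.read_state();print(s['eef_pos'],s['force'],s['tool_rot'])
print(totool((617.2,-168.5,202)).round(1))
im,d=vision.get_image('wrist');cv2.imwrite('pics/w4.png',im)
E
```

```text
[ 619.19897832 -170.14500681  216.02790879] [-0.69020125  1.01608281 -0.03565741] [3.14077924 0.00997999 2.1276717 ]
[ 2.6 -0.8 14. ]
```

View pics/w4.png

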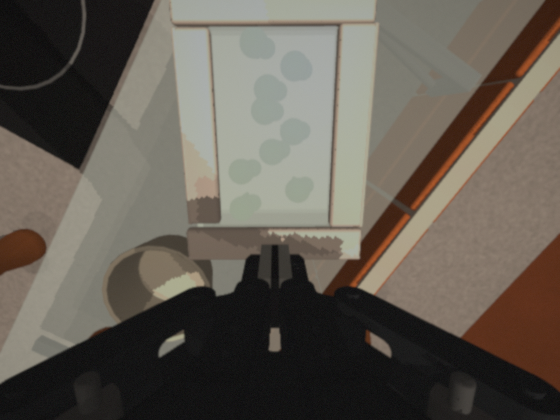

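The tips, at (275,247), are over the right section (rows 228–260, columns 188–360). I'll shift slightly and press.

>>> play_rows([
  [2.5, -0.5, 6],
  [2.5, -0.5, 11],
  [2.5, -0.5, 15],
  [2.5, -0.5, 18],
  [2.5, -0.5, 20],
], turn=[0, 0, 0, 0, 0], fingers=[0, 0, 0, 0, 0])

```text
clock: 7.9
eef_pos: [615.5, -167.5, 196.0]
tool_rot: [-3.141, 0.007, 2.128]
force: [-4.3, 1.5, 15.0]
width: 0.1
```

>>> play_rows([
  [0, 0, 1.5],
  [0, 0, 3],
  [0, 0, 3],
], turn=[0, 0, 0], fingers=[0, 0, 0])

```text
clock: 8.28
eef_pos: [615.6, -167.7, 195.9]
tool_rot: [3.141, 0.008, 2.127]
force: [-5.6, 2.2, 18.1]
width: -0.1
```

>>> play_rows([
  [0, 0, -10],
  [0, 0, -22],
  [30, 20, -24],
  [57, 39, -24],
  [58, 39, -19],
], turn=[0, 0, 0, 0, 0], fingers=[0, 0, 0, 0, 0])

```text
clock: 8.9
eef_pos: [619.0, -93.7, 214.7]
tool_rot: [3.139, 0.006, 2.133]
force: [0.1, 0.5, 0.0]
width: 0.4
```

```bash
python3 - <<'E'
from h import *
s=ctrl.read_state();print(s['eef_pos'],s['force'],s['tool_rot'])
print(totool((618.5,-97.8,202)).round(1))
im,d=vision.get_image('wrist');cv2.imwrite('pics/w5.png',im)
E
```

```text
[618.97612396 -93.74060315 214.72155867] [0.06099215 0.46669022 0.00057193] [3.13860329 0.00641638 2.13284611]
[-3.1 -2.6 12.7]
```

View pics/w5.png

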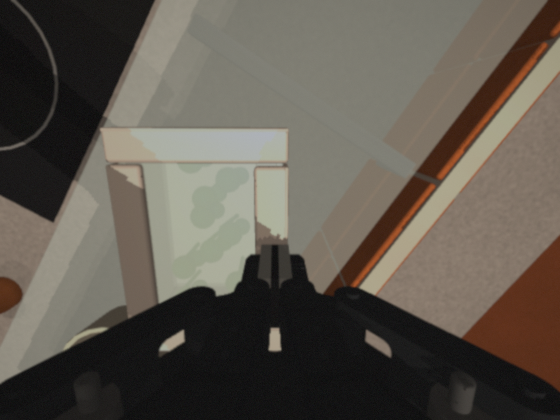

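The tips, at (275,247), are over the back section (columns 256–288). I'll correct inward a little and press.

>>> play_rows([
  [-3, -2.5, 3],
  [-3, -2.5, 9],
  [-3, -2.5, 13],
  [-3, -2.5, 16],
  [-3, -2.5, 18.5],
], turn=[0, 0, 0, 0, 0], fingers=[0, 0, 0, 0, 0])

```text
clock: 9.57
eef_pos: [617.6, -100.4, 195.9]
tool_rot: [3.141, 0.007, 2.13]
force: [-5.4, 0.2, 16.1]
width: -0.0
```

>>> play_rows([
  [0, 0, 1.5],
  [0, 0, 3],
  [0, 0, 3],
], turn=[0, 0, 0], fingers=[0, 0, 0])

```text
clock: 9.95
eef_pos: [617.8, -100.3, 195.9]
tool_rot: [3.139, 0.007, 2.13]
force: [-7.0, 1.5, 18.7]
width: 0.0
```

>>> play_rows([
  [0, 0, -10],
  [0, 0, -40],
  [0, 0, -90],
  [60, 0, -120],
  [100, 0, -130],
], turn=[0, 0, 0, 0, 0], fingers=[0, 0, 0, 0, 0])

```text
clock: 10.58
eef_pos: [564.1, -13.6, 326.8]
tool_rot: [3.136, 0.008, 2.13]
force: [-0.0, 0.7, -0.1]
width: -0.2
```

>>> play_rows([
  [60, 0, 0],
  [120, 0, 0],
  [180, 0, 0],
  [200, 0, 0],
  [200, 0, 0],
], turn=[0, 0, 0, 0, 0], fingers=[0, 0, 0, 0, 0])

```text
clock: 11.2
eef_pos: [457.3, 157.6, 325.4]
tool_rot: [3.135, 0.007, 2.134]
force: [0.0, -0.8, 0.2]
width: 0.4
```

```bash
python3 - <<'E'
from h import *
s=ctrl.read_state();print(s['eef_pos'],s['force'],s['tool_rot'])
from h import *
im,d=vision.get_image('top');cv2.imwrite('pics/t6.png',im);np.save('t6.npy',d)
cv2.imwrite('pics/t6z.png',cv2.resize(im[165:255,285:415],None,fx=6,fy=6,interpolation=cv2.INTER_CUBIC))
d0=np.load('top0.npy');p=vision.camera_params('top')
sc,_=vision.get_image('scene');cv2.imwrite('pics/s6z.png',cv2.resize(sc[140:230,160:310],None,fx=5,fy=5,interpolation=cv2.INTER_CUBIC))
c=np.array([585.6,-118.7]);a=np.radians(32.4);ex=np.array([np.cos(a),np.sin(a)]);ey=np.array([-ex[1],ex[0]])
for n,o,t in(('F',-39*ex,ey),('B',39*ex,ey),('L',59*ey,ex),('R',-59*ey,ex)):
    P=[np.r_[c+o+t*k,199] for k in np.linspace(-30,30,31)]
    uv=np.unique(proj(p,P).round().astype(int),axis=0)
    print(n,np.median(d[uv[:,1],uv[:,0]]-d0[uv[:,1],uv[:,0]]),np.mean(d[uv[:,1],uv[:,0]]-d0[uv[:,1],uv[:,0]]))
E
```

```text
[457.32269434 157.63432643 325.35815014] [ 0.01226316 -0.75971009  0.21540302] [3.13540667 0.00712663 2.13379941]
F 6.2244873 6.147494
B 6.1736755 6.0130663
L 5.2173157 5.4113727
R 6.4062195 6.5493846
```

View pics/t6.png

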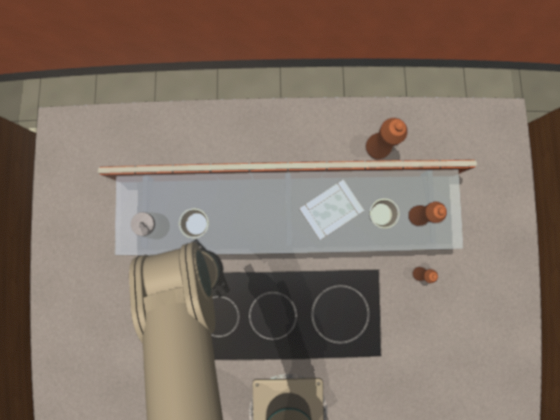

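View pics/t6z.png

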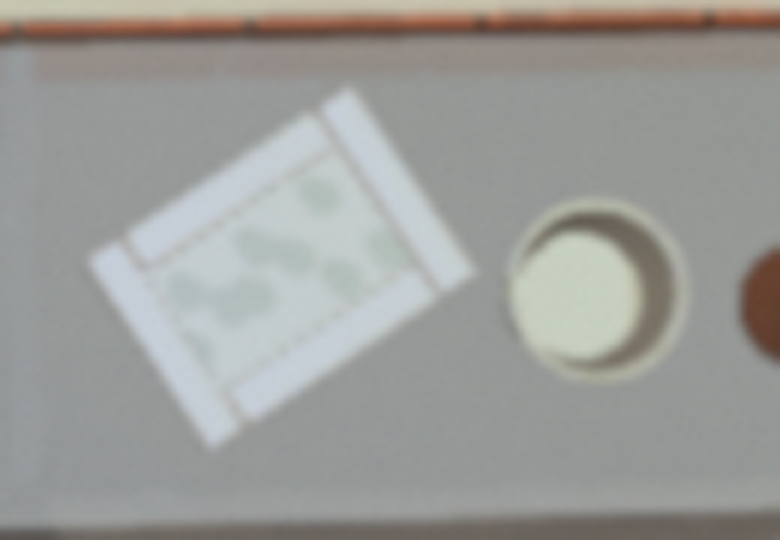

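View pics/s6z.png

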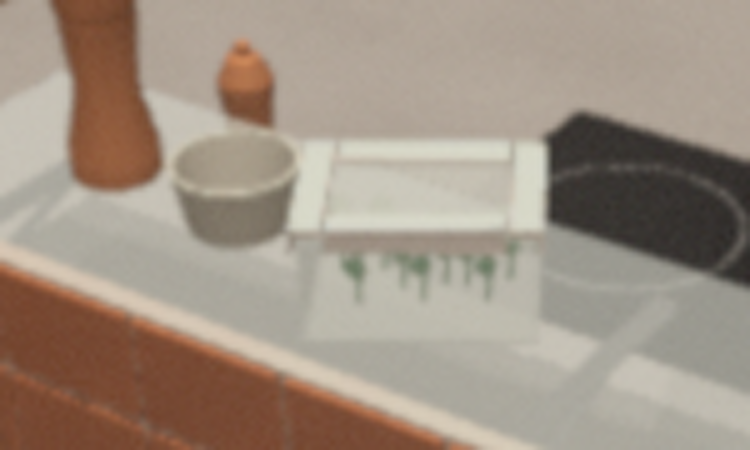

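All four sections are now about 6 mm lower. The keeper's corners in the top view are within a pixel of where they started, at crop px (90,260), (348,88), (475,270) and (211,448). The ramekins, mill and sugar dispenser haven't moved, and the arm is clear of everything.

```bash
python3 -c "
from cell import ctrl
print(ctrl.finish_job())"
```

```text
the job is handed in; nothing more can be done
None
```

All four rim sections of the herb keeper's lid are pressed shut, and the job is handed in at about 11.3 s of the 45 s allowed.

- **Pressing:** I pressed the middle of each section with the shut fingertips, in the order left, front, right, back. Each one reached a hard stop with the tip at z ≈ 196 mm, the snapped-shut height. The largest reading at a stop was about 35 N, on the front section.
- **Depth check:** Comparing top-camera depth before and after, the sections had dropped 6.2 mm (front), 6.2 mm (back), 5.2 mm (left) and 6.4 mm (right). The expected drop is 6 mm. The left value is a little low but within depth noise, and that section also reached its hard stop.
- **Surroundings:** In the final top picture the keeper sits within about a pixel (2.5 mm) of where it started. The mill, sugar dispenser and ramekins look unmoved by eye, and the arm ended clear of everything.
- **Failed checks:** None failed or disagreed.

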